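Show the shoe repairer which heel goes on

TASK

Call the shoe repairer by pressing the red button all the way down and letting go, then show what is to be done: point at the bare heel seat of the upturned shoe from just above, fingertips about two centimetres over its middle, for two seconds, and after that point in the same way at the middle of the orange heel in the tray, the one that matches the sole. Stay pointing at the orange heel for at least two seconds and finish there, without touching it. Touch nothing but the button, and do not bring the fingertips down over the black or the cream heel.

Things in the scene. Friction and masses are not known exactly. Their poses are not given: they have to be found in the camera images.
- call_button (a joint): red round push button, 36 mm across, in a black housing on the bench: 0 is up, 0.006 (m) is fully down, pressed straight down; sprung, about 5 N for the full travel, and comes back up by itself
- call_button_top (a point): centre of the top face of the red button
- shoe: brown shoe about 290 mm long, 100 mm wide, with an orange sole, standing fixed and upside down on an iron last stand, sole upward and level 150 mm above the bench; origin on the bench under the middle of the shoe, x towards the toe, z up. Its heel is missing
- heel_seat (a point): middle of the bare heel seat of the upturned shoe: a pale leather D-shaped patch, 65 by 60 mm with small nail heads, facing up 152 mm above the bench at the end of the shoe opposite the toe; z up
- heel_orange: orange rubber shoe heel, loose in one compartment of the grey parts tray (any of the three), D-shaped, 60 mm wide (y), 60 mm long (x, from the round back at -x to the straight front at +x, origin nearly midway) and 24 mm thick, lying flat; origin at the centre of its underside, z up. The pointing place is its top, 24 mm above the origin
- heel_black: black rubber shoe heel, loose in one compartment of the grey parts tray (any of the three), D-shaped, 60 mm wide (y), 60 mm long (x, from the round back at -x to the straight front at +x, origin nearly midway) and 24 mm thick, lying flat; origin at the centre of its underside, z up. The pointing place is its top, 24 mm above the origin
- heel_cream: cream-white rubber shoe heel, loose in one compartment of the grey parts tray (any of the three), D-shaped, 60 mm wide (y), 60 mm long (x, from the round back at -x to the straight front at +x, origin nearly midway) and 24 mm thick, lying flat; origin at the centre of its underside, z up. The pointing place is its top, 24 mm above the origin
- heel_tray: grey open parts tray fixed to the bench, 120 mm (x) by 334 mm (y), rim 18 mm high, three compartments in a row along y; origin at the centre of its underside
- polish_tin: bare steel polish tin, 72 mm across, 30 mm high; loose, to be left alone; origin at the centre of its underside
- hammer: hammer lying on the far part of the bench; loose, to be left alone; x from handle to head
- brush: brush lying on the far part of the bench; loose, to be left alone; x from handle to bristles
- awl: awl with a plastic handle lying on the left of the bench; loose, to be left alone; x from handle to tip

How it is judged:
On the way, in this order (a step that is already met when the one before it is completed fails the run):
1. the red button is pressed down (value of joint call_button above 0.0042 m), for 0.05 s.
2. the button is let go (value of joint call_button below 0.0015 m), for 0.1 s.
3. the fingertips dwell just above the bare heel seat (1.8 s) (horizontal distance between the grasp point and heel_seat below 0.025 m and z of the grasp point in the frame of heel_seat between 0.012 and 0.065 m), for 1.8 s.
4. the fingertips dwell just above the orange heel (1.8 s) (horizontal distance between the grasp point and heel_orange below 0.025 m and z of the grasp point in the frame of heel_orange between 0.036 and 0.089 m), for 1.8 s.
At the end, for the whole second after the job is handed in: the grasp point (about 19 mm behind the fingertips) is within 25 mm sideways of the middle of the orange heel and 12 to 65 mm above its top, touching nothing; the button is up; the heels lie at rest within 6 mm and the other loose things within 20 mm of where they began (all of step 4 and value of joint call_button below 0.0015 m and distance of each of heel_orange, heel_black, heel_cream from where it was at the start of the episode below 0.006 m and linear speed of each of heel_orange, heel_black, heel_cream below 0.02 m/s and distance of each of polish_tin, hammer, brush, awl from where it was at the start of the episode below 0.02 m).
It fails at once if the fingers or the arm touch something other than the button (contact force between any of the fingers, the arm and anything else above 1 N and horizontal distance between the grasp point and call_button_top above 0.04 m).
It fails at once if the shoe, a heel or the tray is touched (contact force between any of the fingers, the arm and heel_orange above 0.5 N or contact force between any of the fingers, the arm and heel_black above 0.5 N or contact force between any of the fingers, the arm and heel_cream above 0.5 N or contact force between any of the fingers, the arm and heel_tray above 0.5 N or contact force between any of the fingers, the arm and shoe above 0.5 N).
It fails at once if a heel is shifted or lifted (distance of any of heel_orange, heel_black, heel_cream from where it was at the start of the episode above 0.01 m).
It fails at once if the fingers point at the black or the cream heel ((horizontal distance between the grasp point and heel_black below 0.025 m and z of the grasp point in the frame of heel_black between 0.036 and 0.089 m) or (horizontal distance between the grasp point and heel_cream below 0.025 m and z of the grasp point in the frame of heel_cream between 0.036 and 0.089 m)).
It fails at once if a bystander is touched or moved (contact force between any of the fingers, the arm and polish_tin above 0.5 N or contact force between any of the fingers, the arm and hammer above 0.5 N or contact force between any of the fingers, the arm and brush above 0.5 N or contact force between any of the fingers, the arm and awl above 0.5 N or distance of any of polish_tin, hammer, brush, awl from where it was at the start of the episode above 0.02 m).
It also fails if it takes over 51 s, if anything falls off the work surface, if the arm or the gripper's body presses on something with over 40 N, if the wrist force passes 120 N, or if a joint passes its speed limit or range.

ROBOT

A 7-joint arm with a two-finger parallel gripper is mounted at the origin on the work surface. World frame = base frame: x ahead of the robot, y to its left, z up, the work surface at z = 0. Lengths are in m, angles in rad, forces in N, time in s.
With the tool pointing down it reaches from about 0.425 to 0.875 m from the base axis. Payload 4.7 kg.
Tool frame: the origin (TCP) lies on the centre line of the jaws, within the pads' length; the fingertips stand 14 mm ahead of it and the grasp point (between the pads) lies 5 mm behind it; z points along the fingers, x is the direction in which the jaws open and shut, and the axes are right-handed (so a half turn about z gives the same grasp; the last joint's range is limited). The gripper opens to 87 mm and grips with 3 to 60 N. Pads are 19 mm wide; open, the fingers measure 117 mm over their backs; the gripper's body (75 mm by 190 mm) begins 51 mm behind the grasp point.
Start: joints at [-1.178, 0.321, -0.07, 1.45, 0.023, 1.371, -0.057], TCP at [0.24, 0.604, 0.237] pointing down, gripper open.
Joint ranges: [-2.86, 2.86], [-0.3, 2.09], [-1.38, 1.24], [0.06, 2.45], [-1.56, 4.7], [0.09, 2.05], [-2.69, 2.69]. Speed limits (rad/s): [2.57, 2.57, 3.14, 3.14, 3.14, 3.14, 3.14].

INTERFACE

Orientations are given as a rotation vector (axis times angle).
In Python, from bench import ctrl gives the robot as it stands.
- The arm moves only by the tool drive_tool, never from a script. Its argument "rows" is a list that holds one entry, the list of rows, each a list of 5 numbers: the shift along the tool's x, y, z scaled (see below), then the turn about the tool's z scaled (see below), then the closure in counts, from 0 (fully open) to 255 (shut). In form: [[[dx, dy, dz, spin, jaw], ...]]. A call has 1 to 20 rows; each row is the pose to reach, as a shift and turn from the pose commanded when the call began, along the tool's axes at that moment, turning the shorter way round; what a row does not reach only later rows make up. The controller multiplies each number of a shift by 300 mm and each number of a turn by pi rad. A row lasts 1/8 s, in which the tool goes at most 62.5 mm and 10.7 degrees, less where a joint would pass 70% of its speed; a pose out of reach is approached as far as the arm can. A call with a number of a shift or a turn outside -1 to 1 is refused whole. A call with a gripper value outside its range is refused whole. The fingers move at their own pace and stop on an object; "grip_force" is the grip in N (left out, the last holds). Time passes only in rows, so rows that repeat a pose let the fingers close. It gives the time, the measured TCP pose, the force and the opening at its end, in the units of the state.
- ctrl.get_state(): the state, without advancing time (a new reading comes with each control period).
- ctrl.get_image(name): name is "scene" or "top" or "wrist"; returns a dict with "img" (480x640x3 uint8, blue, green, red), "camera_matrix" (3x3 intrinsics, pixels), "k1" (the pictures are not rectified: a ray, as slopes to the right and down, at radius r is drawn at 1 + k1 r^2 times it, then the intrinsics apply), "R" (3x3) and "t" (3): a world point X has camera coordinates R X + t. Camera axes: x right, y down, z forward; pixel columns grow to the right and rows downward; lengths in m; the calibration is good to about 2 mm. A picture is of the moment at which its call begins. There is no depth.
- ctrl.close_job(): hands the job in, once; it reports no verdict.
The state is a dict: "time": time; "joint_positions": joint angles; "qd": joint speeds; "joint_torque": joint torques, N m; "position": TCP position; "tool_rot": TCP orientation; "ft_force": force on the tool from outside, world axes, zero at the start; "torque": the same for the moment, N m; "grip_width": opening from 0.0 (shut) to 1.0 (fully open).
Only numpy, scipy, OpenCV 4.12 (cv2) and the standard library are available. Lean on these libraries where they do the work, as an engineer would, in place of code of your own. Each camera call takes 0.05 s, during which the arm holds its last target.

## Working session

There is one attempt and no reset: what is moved stays moved. The work goes in short steps, Python scripts to look and compute and a tool call to move; the robot and the scene stay as the last step left them, time stands still between calls to the robot, and variables do not carry over. Pictures are saved under pics/ and viewed, and the job is handed in when it is done.

Besides the shell and the picture viewer there is one more tool, called after "Request:" as name(argument=value, ...) on one line, values as JSON. drive_tool: Moves the arm, as the interface text tells. Its arguments: {"type":"object","properties":{"rows":{"type":"array"},"grip_force":{"type":"number"}},"required":["rows"]}

```bash
mkdir -p pics; ls
python3 - <<'E'
from bench import ctrl
import cv2,pickle
s=ctrl.get_state();print(s)
d={}
for n in("scene","top"):
    d[n]=ctrl.get_image(n);cv2.imwrite(f"pics/{n}0.png",d[n]["img"]);print(n,d[n]["camera_matrix"],d[n]["k1"],d[n]["R"],d[n]["t"])
pickle.dump(d,open("d0.pkl","wb"))
E
```

```text
pics
{'time': 0.0, 'joint_positions': array([-1.17791192,  0.3218469 , -0.07003804,  1.45168935,  0.02256366,
        1.37077977, -0.0568681 ]), 'qd': array([-4.76745382e-04, -1.38328385e-03, -2.50425274e-05,  1.47399242e-03,
        1.61987611e-04,  1.08989150e-03, -4.76705296e-04]), 'joint_torque': array([-1.59783604e-04, -4.91287172e+01, -4.03943891e-01, -3.12528205e+01,
       -6.39874628e-02,  4.36906144e-02,  1.67574149e-04]), 'position': array([0.24022914, 0.60340919, 0.23543838]), 'tool_rot': array([ 2.59896963e+00,  1.76287467e+00, -2.44792935e-03]), 'ft_force': array([ 0.27863154, -0.09504641, -0.83066878]), 'torque': array([-0.00690228,  0.00894595, -0.03027085]), 'grip_width': 1.0007353381684811}
scene [[585.23169368   0.         321.91046101]
 [  0.         585.23169368 241.41235748]
 [  0.           0.           1.        ]] -0.1368206640143611 [[ 0.8821105   0.47081348 -0.01468776]
 [ 0.3597477  -0.69349249 -0.62421932]
 [-0.30407672  0.54534653 -0.78111108]] [-0.53656921 -0.1070646   1.81784034]
top [[601.43332114   0.         320.25735803]
 [  0.         601.43332114 246.80400107]
 [  0.           0.           1.        ]] 0.06361238710523874 [[ 0.0121237  -0.99989173 -0.00833984]
 [-0.99754561 -0.01151919 -0.06906565]
 [ 0.0689621   0.0091567  -0.99757726]] [0.05926855 0.56885394 1.6334221 ]
```

View pics/scene0.png

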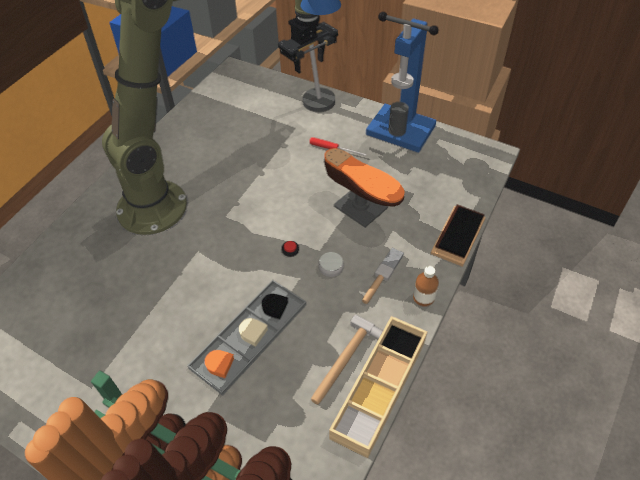

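View pics/top0.png

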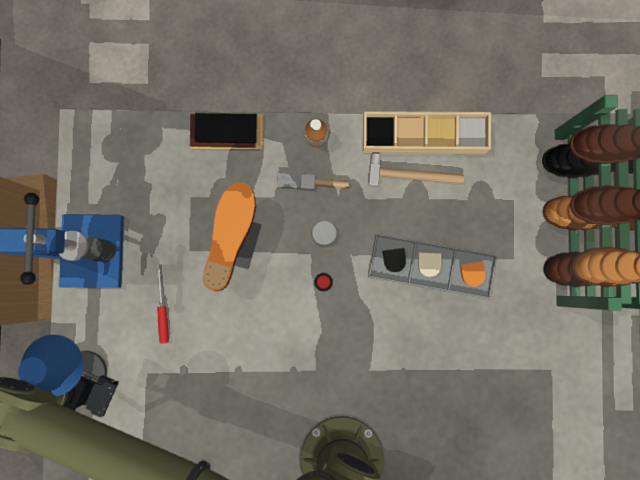

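The top view shows the button at (323,282), the seat near (215,276), and the heels: black (394,260), cream (430,264), orange (473,274). The tin is at (324,233). Next I measure these by colour.

```bash
cat > h.py <<'E'
import numpy as np,cv2
def ray(c,uv):
    K=c["camera_matrix"];p=np.array([(uv[0]-K[0,2])/K[0,0],(uv[1]-K[1,2])/K[1,1]])
    n=cv2.undistortPoints(np.array([[uv]],float),K,np.array([c["k1"],0,0,0,0.]))[0,0]
    R=np.array(c["R"]);return -R.T@c["t"],R.T@np.array([n[0],n[1],1])
def plane(c,uv,z):
    o,d=ray(c,uv);return o+d*(z-o[2])/d[2]
def proj(c,X):
    return cv2.projectPoints(np.array([X],float),cv2.Rodrigues(np.array(c["R"]))[0],np.array(c["t"],float),c["camera_matrix"],np.array([c["k1"],0,0,0,0.]))[0][0,0]
def tri(a,ua,b,ub):
    A=np.zeros((3,3));B=np.zeros(3)
    for c,u in((a,ua),(b,ub)):
        o,d=ray(c,u);d/=np.linalg.norm(d);P=np.eye(3)-np.outer(d,d);A+=P;B+=P@o
    return np.linalg.solve(A,B)
E
python3 - <<'E'
import pickle,numpy as np,cv2
from h import *
d=pickle.load(open("d0.pkl","rb"))
for n in d: print(n,"tcp",proj(d[n],[.24,.603,.235]))
def comp(n,m,box):
    x0,y0,x1,y1=box;mm=np.zeros_like(m);mm[y0:y1,x0:x1]=m[y0:y1,x0:x1]
    k,l,s,c=cv2.connectedComponentsWithStats(mm);i=1+np.argmax(s[1:,4]);ys,xs=np.where(l==i)
    (r)=cv2.minAreaRect(np.c_[xs,ys].astype(np.float32));return s[i],c[i],r
H={n:cv2.cvtColor(d[n]["img"],cv2.COLOR_BGR2HSV) for n in d}
red={n:(((H[n][...,0]<6)|(H[n][...,0]>174))&(H[n][...,1]>150)&(H[n][...,2]>60)).astype(np.uint8) for n in d}
org={n:((H[n][...,0]>6)&(H[n][...,0]<18)&(H[n][...,1]>150)&(H[n][...,2]>130)).astype(np.uint8) for n in d}
def show(l,n,m,box,z):
    s,c,r=comp(n,m,box);print(l,n,s,c,r,plane(d[n],c,z),plane(d[n],r[0],z))
    return c
a=show("btn","top",red["top"],(310,270,336,295),.025);b=show("btn","scene",red["scene"],(275,235,305,260),.025)
print("tri",tri(d["top"],a,d["scene"],b))
a=show("orange","top",org["top"],(440,240,500,300),.028)
b=show("orange","scene",org["scene"],(190,335,245,390),.028)
print("tri",tri(d["top"],a,d["scene"],b))
blk={n:(H[n][...,2]<45).astype(np.uint8) for n in d}
show("black","top",blk["top"],(378,245,410,275),.028)
crm=((H["top"][...,2]>150)&(H["top"][...,1]>20)).astype(np.uint8)
show("cream","top",crm,(415,250,445,280),.028)
show("tin","top",((H["top"][...,2]>110)&(H["top"][...,1]<30)).astype(np.uint8),(308,215,340,248),.03)
t=d["top"]["img"]
cv2.imwrite("pics/z1.png",np.hstack([cv2.resize(t[250:300,190:240],(400,400),interpolation=3),cv2.resize(d["scene"]["img"][135:185,310:360],(400,400),interpolation=3)]))
cv2.imwrite("pics/z2.png",cv2.resize(t[215:305,300:500],(800,360),interpolation=3))
E
```

```text
scene tcp [308.34057826  62.49440468]
top tcp [ 87.75508228 378.0100298 ]
btn top [317 275  13  14 151] [323.0397351  281.52317881] ((323.0, 281.5), (13.0, 12.0), 90.0) [0.47288287 0.05720643 0.025     ] [0.47294468 0.0573156  0.025     ]
btn scene [284 241  13  11 115] [289.73043478 246.1826087 ] ((290.0, 246.0), (10.0, 12.0), 90.0) [0.47681092 0.05069137 0.025     ] [0.47716531 0.05162746 0.025     ]
tri [0.4727754  0.05709124 0.01545249]
orange top [461 262  24  24 463] [472.96976242 273.50323974] ((473.0404357910156, 274.26300048828125), (22.428436279296875, 22.352407455444336), 81.25383758544922) [ 0.49980772 -0.34880597  0.028     ] [ 0.49775301 -0.34898171  0.028     ]
orange scene [205 350  28  28 537] [218.00931099 362.03910615] ((216.99998474121094, 361.4999694824219), (24.511783599853516, 25.440261840820312), 21.801410675048828) [ 0.50290126 -0.35414992  0.028     ] [ 0.4998082  -0.35411065  0.028     ]
tri [ 0.49972602 -0.35106142  0.0197718 ]
black top [383 249  22  23 414] [394.14251208 259.37198068] ((394.2923583984375, 260.3384704589844), (21.582040786743164, 21.333974838256836), 82.87498474121094) [ 0.53553859 -0.13590451  0.028     ] [ 0.53290666 -0.13632049  0.028     ]
cream top [419 253  22  24 480] [429.34166667 263.85833333] ((429.5, 264.5), (23.0, 21.0), 90.0) [ 0.52448052 -0.23136783  0.028     ] [ 0.52273978 -0.23179428  0.028     ]
tin top [308 215  32  33 783] [321.32439336 229.08429119] ((323.5, 231.0), (32.0, 31.0), 90.0) [0.61607084 0.0635732  0.03      ] [0.61087254 0.05755578 0.03      ]
```

View pics/z1.png

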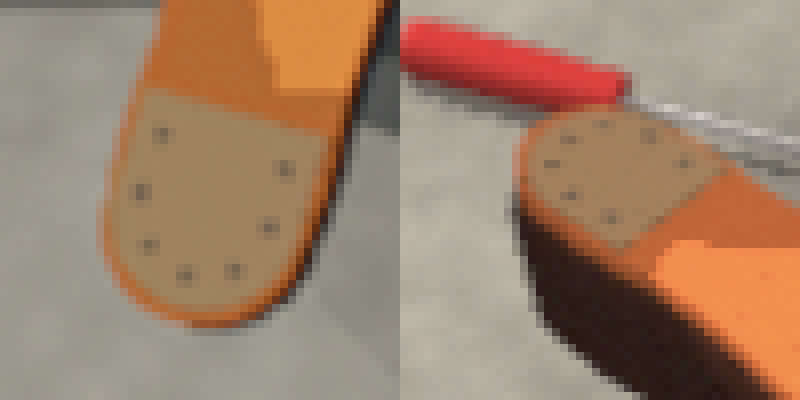

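View pics/z2.png

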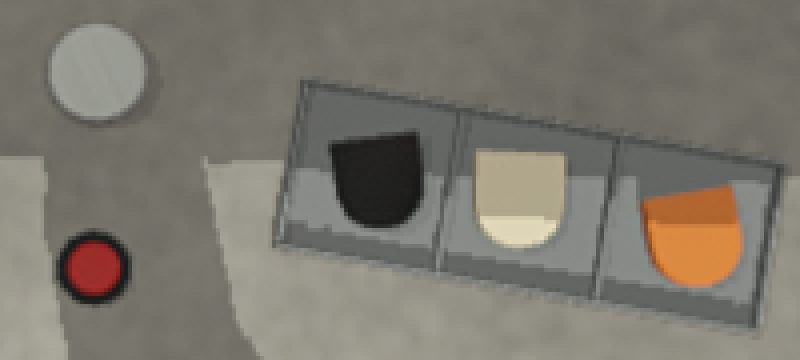

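Run:
```python
import pickle,numpy as np,cv2
from bench import ctrl
from h import *
d=pickle.load(open("d0.pkl","rb"))
print("seat",plane(d["top"],(217,276),.152),plane(d["scene"],(335,156.7),.152),tri(d["top"],(217,276),d["scene"],(335,156.7)))
cv2.imwrite("pics/z3.png",np.hstack([cv2.resize(d["top"]["img"][320:470,0:150],(400,400)),cv2.resize(d["scene"]["img"][0:150,250:400],(400,400))]))
w=ctrl.get_image("wrist");cv2.imwrite("pics/w0.png",w["img"])
for n,uv in(("top",(85,366)),("scene",(319,98))):print("lamp base",plane(d[n],uv,.01))
R=cv2.Rodrigues(ctrl.get_state()["tool_rot"])[0];print(R)
```

```text
seat [0.48226539 0.32397936 0.152     ] [0.48334048 0.32112318 0.152     ] [0.48204794 0.3243643  0.14881811]
lamp base [0.2382835  0.69850739 0.01      ]
lamp base [0.21801656 0.7088111  0.01      ]
[[ 3.69865847e-01  9.29085075e-01 -4.22984318e-04]
 [ 9.29084021e-01 -3.69866067e-01 -1.40537746e-03]
 [-1.46216277e-03  1.26813153e-04 -9.99998923e-01]]
```

View pics/z3.png

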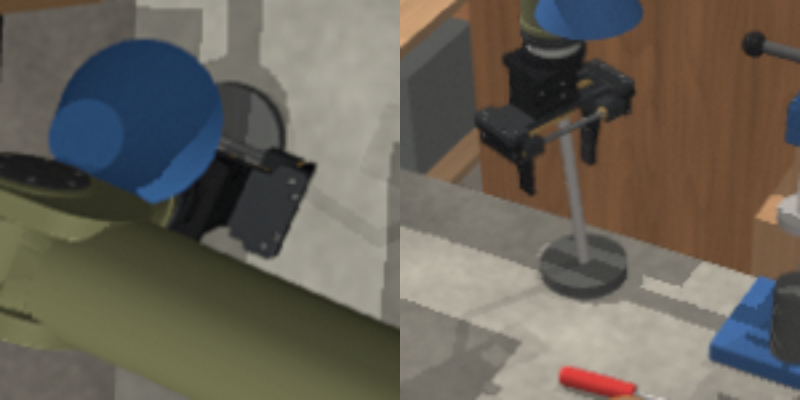

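View pics/w0.png

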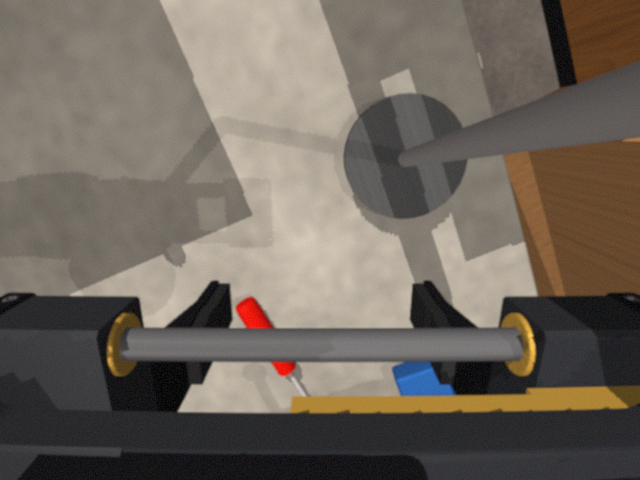

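Run:
```python
import pickle,numpy as np
from h import *
d=pickle.load(open("d0.pkl","rb"))
print(tri(d["top"],(50,366),d["scene"],(321,2)))
for z in(.3,.4,.5,.6):print(z,plane(d["top"],(50,366),z),plane(d["scene"],(321,2),z))
# tool-frame displacement to button
R=cv2.Rodrigues(np.array([2.59896963,1.76287467,-.00244793]))[0];p=np.array([.2402,.6034,.2354])
for t in([.474,.055,.2354],[.40,.36,.2354],):print(R.T@(np.array(t)-p)/.3)
print("yaw",np.degrees(np.arctan2(R[1,0],R[0,0])))
```

```text
[0.29973324 0.58442463 0.47559604]
0.3 [0.27575864 0.66199316 0.3       ] [0.14645978 0.86780491 0.3       ]
0.4 [0.28878305 0.61736024 0.4       ] [0.23430067 0.70699872 0.4       ]
0.5 [0.30180745 0.57272732 0.5       ] [0.32214156 0.54619254 0.5       ]
0.6 [0.31483186 0.5280944  0.6       ] [0.40998246 0.38538636 0.6       ]
[-1.41024419  1.40005275  0.00283827]
[-0.55685415  0.79492623  0.0011394 ]
yaw 68.29789094145653
```

Run:
```python
import pickle,numpy as np
from h import *
d=pickle.load(open("d0.pkl","rb"))
X=tri(d["top"],(54,365),d["scene"],(321,5));print(X)
for n in d:
    print(n,proj(d[n],X),(d[n]["R"]@X+d[n]["t"])[2])
    for z in(.28,.35,.4,.45,.5,.55):print(z,proj(d[n],[.24,.604,z]))
    print("stem",[proj(d[n],[.235,.702,z]).round() for z in (0,.1,.2,.3,.4)])
t=d["top"]["img"]
cv2.imwrite("pics/z4.png",cv2.resize(t[330:480,0:200],(800,600),interpolation=3))
cv2.imwrite("pics/z5.png",cv2.resize(d["scene"]["img"][0:120,100:360],(800,370),interpolation=3))
```

```text
[0.30110276 0.58055109 0.46800376]
scene [320.3750666    5.10760807] 1.6773206032550367
0.28 [308.05464576  50.56186088]
0.35 [307.35350149  31.48281837]
0.4 [306.83260579  17.26539953]
0.45 [306.29449709   2.53769332]
0.5 [305.73881774 -12.71611098]
0.55 [305.16529606 -28.51040132]
stem [array([322., 103.]), array([322.,  80.]), array([321.,  56.]), array([321.,  30.]), array([320.,   3.])]
top [ 53.46635298 364.20838044] 1.192632804209405
0.28 [ 79.37449256 381.01473304]
0.35 [ 65.88851891 386.11889581]
0.4 [ 55.3012807  390.12783745]
0.45 [ 43.80086463 394.4844185 ]
0.5 [ 31.26221365 399.23647551]
0.55 [ 17.53606597 404.44114139]
stem [array([ 85., 367.]), array([ 69., 372.]), array([ 51., 378.]), array([ 31., 385.]), array([  6., 393.])]
```

View pics/z4.png

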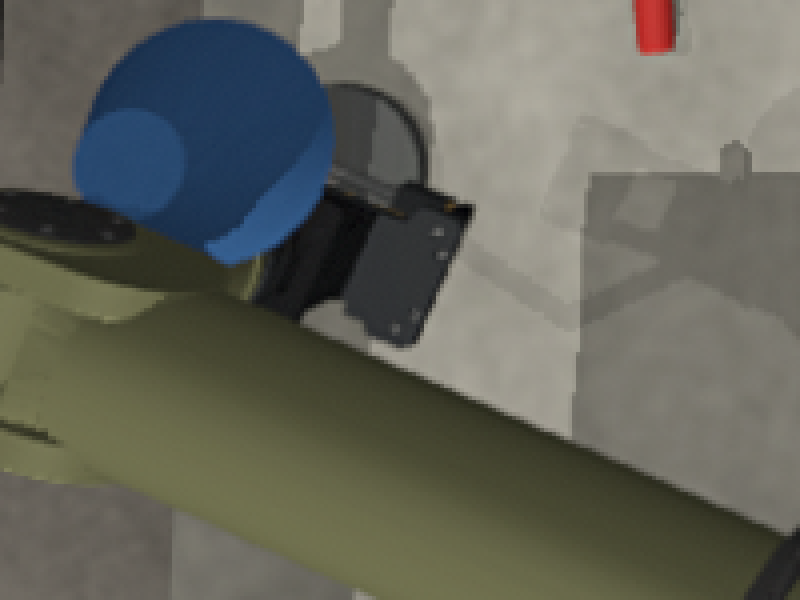

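View pics/z5.png

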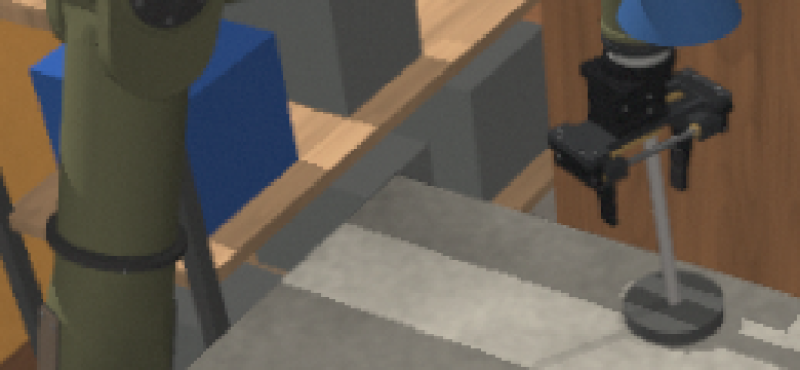

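Run:
```python
import pickle,numpy as np
from h import *
from bench import ctrl
d=pickle.load(open("d0.pkl","rb"))
w=ctrl.get_image("wrist");d["wrist"]=w;pickle.dump(d,open("d0.pkl","wb"))
print("cam",-w["R"].T@w["t"])
def pl(c,a,b):
    o,u=ray(c,a);_,v=ray(c,b);n=np.cross(u,v);n/=np.linalg.norm(n);return n,n@o
n1,c1=pl(d["scene"],(318.5,97),(312,46));n2,c2=pl(w,(405,160),(640,85))
for z in(.02,.1,.2,.28,.35,.42):
    A=np.array([n1,n2,[0,0,1]]);print(z,np.linalg.solve(A,[c1,c2,z]))
print(plane(w,(405,160),.02))
```

```text
cam [0.16743313 0.63303968 0.3835767 ]
0.02 [0.22159112 0.69921146 0.02      ]
0.1 [0.2108584  0.70362536 0.1       ]
0.2 [0.19744251 0.70914274 0.2       ]
0.28 [0.1867098  0.71355664 0.28      ]
0.35 [0.17731868 0.7174188  0.35      ]
0.42 [0.16792755 0.72128096 0.42      ]
[0.22157403 0.69893762 0.02      ]
```

A desk lamp stands close to the gripper, with its stem at about (0.19,0.71) and its shade at about (0.30,0.58,0.47). I'll back out inward, away from both, before swinging across.

Request:
drive_tool(rows=[[[-0.07,-0.02,0,0,255],[-0.14,-0.04,0,0,255],[-0.2,-0.06,0,0,255],[-0.2,-0.06,0,0,255]]], grip_force=20)

```text
time: 0.7
position: [0.2006, 0.5544, 0.2368]
tool_rot: [-2.599, -1.765, 0.0]
ft_force: [0.5, 0.5, 0.3]
grip_width: 0.634
```

Run:
```python
from bench import ctrl
import cv2,numpy as np
s=ctrl.get_state();print(s["position"],s["ft_force"],s["time"])
cv2.imwrite("pics/m1.png",np.vstack([cv2.resize(ctrl.get_image("top")["img"][330:480,0:320],(640,300)),cv2.resize(ctrl.get_image("scene")["img"][0:150,100:420],(640,300))]))
```

```text
[0.20061335 0.55441122 0.23676203] [0.5494157  0.50025786 0.29441325] 0.7
```

View pics/m1.png

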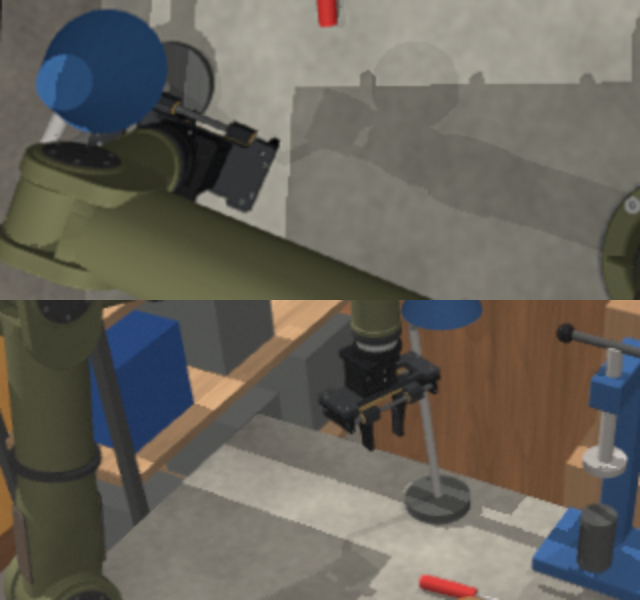

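The arm is clearing the shade without contact. The lamp's upper arm runs to the left of the shade, so I continue inward.

Request:
drive_tool(rows=[[[-0.15,-0.04,0,0,255],[-0.3,-0.07,0,0,255],[-0.45,-0.11,0,0,255],[-0.45,-0.11,0,0,255]]])

```text
time: 1.3
position: [0.1197, 0.4404, 0.2368]
tool_rot: [2.598, 1.766, 0.001]
ft_force: [0.7, 0.8, 0.5]
grip_width: 0.081
```

Run:
```python
from bench import ctrl
import cv2,numpy as np
s=ctrl.get_state();print(s["position"],s["tool_rot"],s["joint_positions"].round(2))
cv2.imwrite("pics/m2.png",np.vstack([cv2.resize(ctrl.get_image("top")["img"][280:480,0:400],(640,320)),cv2.resize(ctrl.get_image("scene")["img"][0:150,100:400],(560,280))[:, :].copy() if 0 else cv2.resize(ctrl.get_image("scene")["img"][0:140,100:420],(640,280))]))
R=cv2.Rodrigues(s["tool_rot"])[0]
p=s["position"]
for t in([.32,.30,p[2]],[.42,.15,p[2]],[.474,.055,p[2]]):print(t,R.T@(np.array(t)-p)/.3)
```

```text
[0.11973852 0.44044435 0.23680747] [2.59845483e+00 1.76565263e+00 5.57423882e-04] [-1.22 -0.09 -0.13  1.9  -0.01  1.33 -0.16]
[0.32, 0.3, np.float64(0.23680747075724062)] [-1.89428970e-01  7.93023563e-01  1.15591778e-04]
[0.42, 0.15, np.float64(0.23680747075724062)] [-5.31542583e-01  1.28705735e+00  1.23976004e-04]
[0.474, 0.055, np.float64(0.23680747075724062)] [-7.59671191e-01  1.57102058e+00  1.19855546e-04]
```

View pics/m2.png

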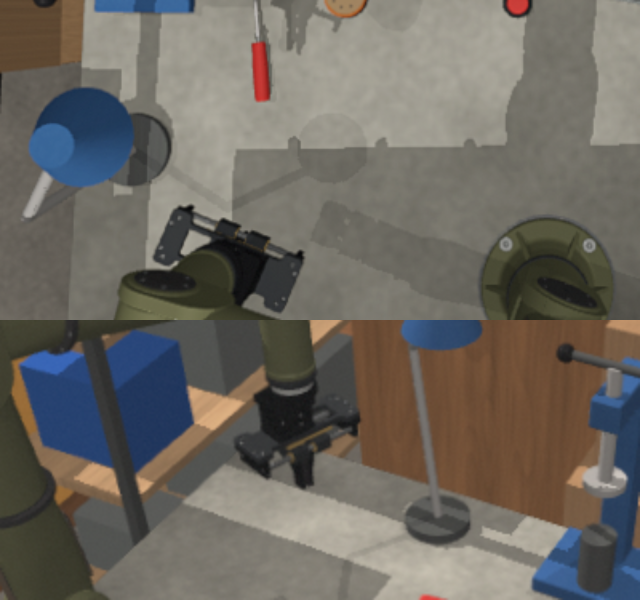

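The arm is clear of the lamp, so I swing across towards the button.

Request:
drive_tool(rows=[[[-0.03,0.13,0,0,255],[-0.06,0.26,0,0,255],[-0.1,0.4,0,0,255],[-0.13,0.53,0,0,255],[-0.16,0.66,0,0,255],[-0.19,0.8,0,0,255],[-0.3,0.9,0,0,255],[-0.45,1.0,0,0,255],[-0.45,1.0,0,0,255]]])

```text
time: 2.52
position: [0.3525, 0.2019, 0.2369]
tool_rot: [2.607, 1.752, 0.001]
ft_force: [0.6, 2.1, -0.4]
grip_width: 0.007
```

Run:
```python
from bench import ctrl
import cv2,numpy as np
s=ctrl.get_state();print(s["position"],s["tool_rot"],s["joint_positions"].round(2),s["time"])
R=cv2.Rodrigues(s["tool_rot"])[0]
print(R.T@(np.array([.474,.055,.12])-s["position"])/.3)
```

```text
[0.35251006 0.20191669 0.23691757] [2.60684047e+00 1.75230798e+00 1.04537232e-03] [-0.91 -0.23  0.28  2.01  0.06  1.35  0.53] 2.525
[-0.300677    0.5595708   0.39010944]
```

Request:
drive_tool(rows=[[[-0.08,0.13,0,0,255],[-0.15,0.27,0,0,255],[-0.22,0.4,0,0,255],[-0.28,0.52,0.1,0,255],[-0.28,0.52,0.25,0,255],[-0.28,0.52,0.39,0,255],[-0.28,0.52,0.39,0,255],[-0.28,0.52,0.39,0,255]]])

```text
time: 3.52
position: [0.4652, 0.07, 0.121]
tool_rot: [2.598, 1.763, 0.003]
ft_force: [0.8, 1.2, 0.3]
grip_width: 0.008
```

Run:
```python
from bench import ctrl
import cv2,numpy as np
from h import *
s=ctrl.get_state();print(s["position"],s["tool_rot"],s["ft_force"])
R=cv2.Rodrigues(s["tool_rot"])[0]
print(R.T@(np.array([.474,.055,.07])-s["position"])/.3)
w=ctrl.get_image("wrist");cv2.imwrite("pics/w3.png",w["img"])
H=cv2.cvtColor(w["img"],cv2.COLOR_BGR2HSV)
m=(((H[...,0]<6)|(H[...,0]>174))&(H[...,1]>150)&(H[...,2]>60)).astype(np.uint8)
k,l,st,c=cv2.connectedComponentsWithStats(m)
for i in range(1,k):
    if st[i,4]>100:print(st[i],c[i],plane(w,c[i],.025),plane(w,c[i],.018))
```

```text
[0.46520743 0.07000675 0.12095371] [2.59846706e+00 1.76322279e+00 2.54758714e-03] [0.84726362 1.18944294 0.27168751]
[-0.03575304  0.04536808  0.16991841]
[ 280  236   51   52 2021] [305.46610589 261.27956457] [0.46963132 0.05712467 0.025     ] [0.47186202 0.05591229 0.018     ]
```

View pics/w3.png

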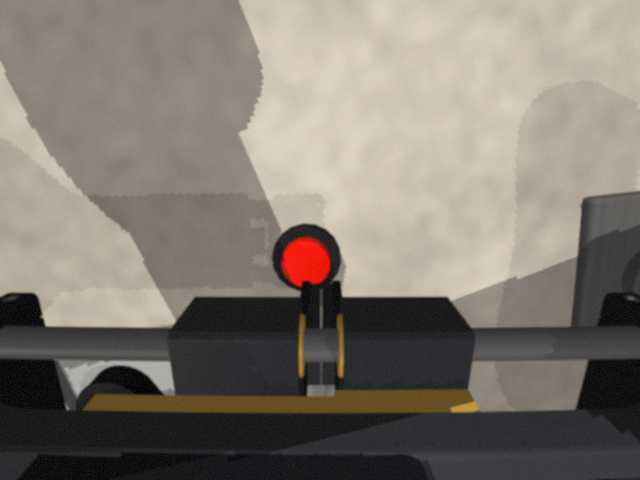

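The wrist view shows the button at (305,261), which is about (0.472,0.057). I line up over it and descend.

Request:
drive_tool(rows=[[[-0.032,0.037,0,0,255],[-0.032,0.037,0.1,0,255],[-0.032,0.037,0.2,0,255],[-0.032,0.037,0.22,0,255],[-0.032,0.037,0.23,0,255],[-0.032,0.037,0.23,0,255]]])

```text
time: 4.32
position: [0.4714, 0.0565, 0.0516]
tool_rot: [2.6, 1.763, 0.003]
ft_force: [0.2, -0.2, -0.3]
grip_width: 0.006
```

Run:
```python
from bench import ctrl
import cv2,numpy as np
from h import *
s=ctrl.get_state();print(s["position"],s["ft_force"])
w=ctrl.get_image("wrist");cv2.imwrite("pics/w4.png",w["img"])
H=cv2.cvtColor(w["img"],cv2.COLOR_BGR2HSV)
m=(((H[...,0]<6)|(H[...,0]>174))&(H[...,1]>150)&(H[...,2]>60)).astype(np.uint8)
ys,xs=np.where(m);print(xs.min(),xs.max(),ys.min(),ys.max())
```

```text
[0.47138744 0.05654903 0.05164295] [ 0.20418034 -0.17817894 -0.29009367]
285 353 253 319
```

View pics/w4.png

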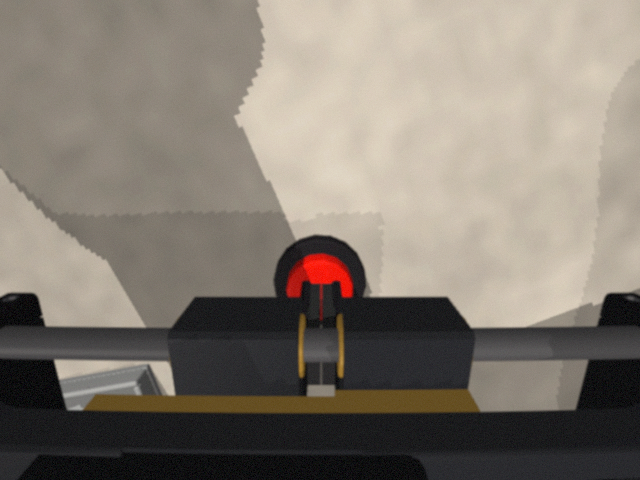

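The fingertips are centred over the button. I press down in small steps, watching the force.

Request:
drive_tool(rows=[[[0,0,0.01,0,255],[0,0,0.02,0,255],[0,0,0.03,0,255],[0,0,0.03,0,255]]])

```text
time: 4.88
position: [0.4701, 0.0564, 0.0413]
tool_rot: [-2.6, -1.763, 0.001]
ft_force: [-0.6, 0.7, -0.1]
grip_width: 0.004
```

Request:
drive_tool(rows=[[[0,0,0.005,0,255],[0,0,0.01,0,255],[0,0,0.013,0,255],[0,0,0.013,0,255]]])

```text
time: 5.38
position: [0.4703, 0.0565, 0.0376]
tool_rot: [-2.6, -1.763, 0.0]
ft_force: [-0.6, -0.3, -0.2]
grip_width: 0.008
```

Request:
drive_tool(rows=[[[0,0,0.005,0,255],[0,0,0.01,0,255],[0,0,0.01,0,255]]])

```text
time: 5.75
position: [0.4706, 0.0565, 0.0348]
tool_rot: [2.6, 1.763, 0.001]
ft_force: [0.1, -0.3, 2.3]
grip_width: 0.005
```

Request:
drive_tool(rows=[[[0,0,0.005,0,255],[0,0,0.01,0,255],[0,0,0.01,0,255]]])

```text
time: 6.12
position: [0.4706, 0.0565, 0.0318]
tool_rot: [2.6, 1.763, 0.001]
ft_force: [-1.0, -0.0, 3.9]
grip_width: 0.004
```

Request:
drive_tool(rows=[[[0,0,0.005,0,255],[0,0,0.01,0,255],[0,0,0.01,0,255]]])

```text
time: 6.5
position: [0.4706, 0.0566, 0.0301]
tool_rot: [-2.599, -1.763, 0.0]
ft_force: [-6.8, -0.8, 19.3]
grip_width: 0.006
```

The button has bottomed out at 19 N, so I release it and lift straight up.

Request:
drive_tool(rows=[[[0,0,-0.03,0,255],[0,0,-0.08,0,255],[0,0,-0.2,0,255],[0,0,-0.4,0,255],[0,0,-0.55,0,255],[0,0,-0.7,0,255],[0,0,-0.7,0,255],[0,0,-0.7,0,255]]])

```text
time: 7.5
position: [0.4698, 0.0564, 0.2381]
tool_rot: [-2.6, -1.763, 0.001]
ft_force: [-0.3, 0.1, -0.5]
grip_width: 0.002
```

Run:
```python
from bench import ctrl
import cv2,numpy as np
from h import *
s=ctrl.get_state();print(s["position"],s["ft_force"],s["joint_positions"].round(2))
cv2.imwrite("pics/w5.png",np.vstack([ctrl.get_image("top")["img"][180:480],ctrl.get_image("wrist")["img"][:300]]))
R=cv2.Rodrigues(s["tool_rot"])[0]
print(R.T@(np.array([.4825,.323,.186])-s["position"])/.3)
```

```text
[0.4698128  0.05637675 0.23814915] [-0.32325197  0.12775575 -0.49127241] [-0.79 -0.09  0.58  1.89  0.05  1.33  0.97]
[ 0.84144658 -0.28921294  0.17376784]
```

View pics/w5.png

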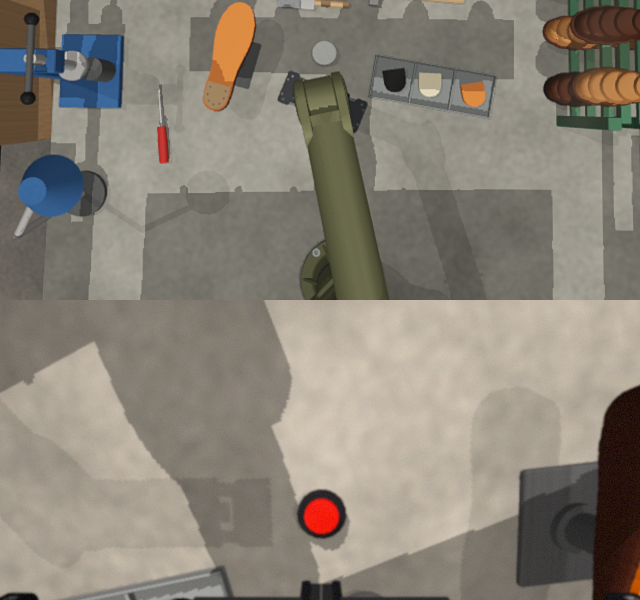

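The button is back up. I move to above the seat, staying high.

Request:
drive_tool(rows=[[[0.14,-0.05,0,0,255],[0.28,-0.1,0,0,255],[0.42,-0.145,0,0,255],[0.56,-0.19,0,0,255],[0.7,-0.24,0,0,255],[0.8,-0.275,0,0,255],[0.84,-0.29,0,0,255],[0.84,-0.29,0,0,255],[0.84,-0.29,0,0,255]]])

```text
time: 8.72
position: [0.4832, 0.3208, 0.2385]
tool_rot: [2.601, 1.76, -0.001]
ft_force: [-0.5, -0.3, -0.3]
grip_width: 0.003
```

Run:
```python
from bench import ctrl
import cv2,numpy as np
from h import *
s=ctrl.get_state();print(s["position"],s["ft_force"],s["joint_positions"].round(2))
w=ctrl.get_image("wrist");cv2.imwrite("pics/w6.png",w["img"]);print(proj(w,[.4825,.323,.152]),proj(w,[*s["position"][:2],.152]))
R=cv2.Rodrigues(s["tool_rot"])[0]
print(R.T@(np.array([.4825,.323,.186])-s["position"])/.3)
```

```text
[0.48319919 0.32076111 0.23850435] [-0.46838933 -0.34086015 -0.33537621] [-0.98  0.17  0.4   1.64 -0.07  1.34  0.61]
[323.10017872 251.72748605] [320.38626203 253.82374627]
[ 0.00623636 -0.00498126  0.17500715]
```

View pics/w6.png

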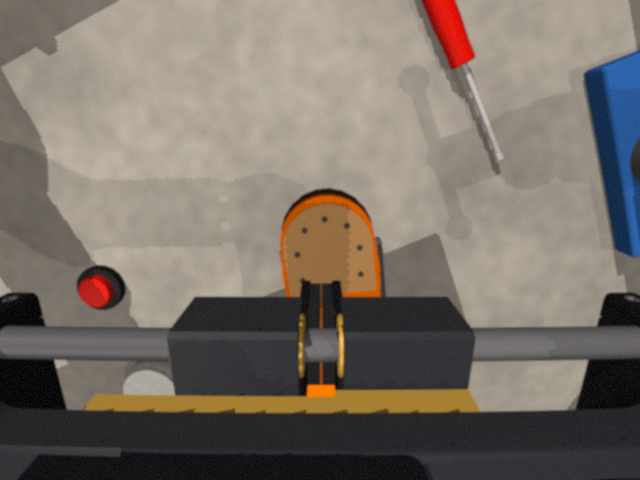

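The wrist view shows the seat's middle at about (328,250), against the tool axis at (320,254), a few mm off. I correct that, descend and dwell.

Request:
drive_tool(rows=[[[0.013,-0.008,0.06,0,255],[0.013,-0.008,0.11,0,255],[0.013,-0.008,0.15,0,255],[0.013,-0.008,0.175,0,255],[0.013,-0.008,0.175,0,255],[0.013,-0.008,0.175,0,255],[0.013,-0.008,0.175,0,255],[0.013,-0.008,0.175,0,255],[0.013,-0.008,0.175,0,255],[0.013,-0.008,0.175,0,255],[0.013,-0.008,0.175,0,255],[0.013,-0.008,0.175,0,255],[0.013,-0.008,0.175,0,255],[0.013,-0.008,0.175,0,255],[0.013,-0.008,0.175,0,255],[0.013,-0.008,0.175,0,255],[0.013,-0.008,0.175,0,255],[0.013,-0.008,0.175,0,255],[0.013,-0.008,0.175,0,255],[0.013,-0.008,0.175,0,255]]])

```text
time: 11.28
position: [0.4819, 0.3273, 0.1862]
tool_rot: [2.6, 1.763, 0.0]
ft_force: [0.5, -0.6, 0.6]
grip_width: 0.003
```

Run:
```python
from bench import ctrl
import cv2
s=ctrl.get_state();print(s["position"])
cv2.imwrite("pics/w7.png",ctrl.get_image("wrist")["img"])
```

```text
[0.48191929 0.32729851 0.18617298]
```

View pics/w7.png

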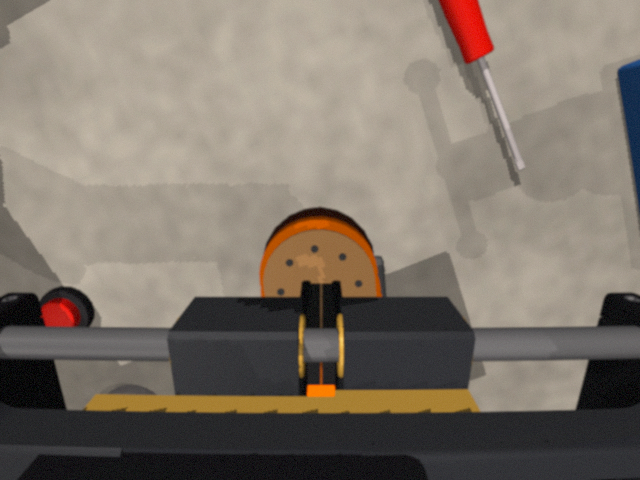

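The tips are over the seat, and I held there for over 2 s. I hold a little longer, then lift and cross high to the orange heel.

Request:
drive_tool(rows=[[[0,0,0,0,255],[0,0,0,0,255],[0,0,-0.1,0,255],[0,0,-0.2,0,255],[-0.14,0.06,-0.2,0,255],[-0.28,0.12,-0.2,0,255],[-0.42,0.18,-0.2,0,255],[-0.56,0.24,-0.2,0,255],[-0.7,0.3,-0.2,0,255],[-0.85,0.365,-0.2,0,255],[-1.0,0.43,-0.2,0,255],[-1.0,0.43,-0.2,0,255]]])

```text
time: 12.82
position: [0.4909, -0.0039, 0.2467]
tool_rot: [2.606, 1.753, 0.001]
ft_force: [-0.2, 0.6, 0.1]
grip_width: 0.001
```

Request:
drive_tool(rows=[[[-0.14,0.06,0,0,255],[-0.28,0.12,0,0,255],[-0.42,0.18,0,0,255],[-0.56,0.24,0,0,255],[-0.7,0.3,0,0,255],[-0.85,0.365,0,0,255],[-1.0,0.43,0,0,255],[-1.0,0.43,0,0,255],[-1.0,0.43,0,0,255]]])

```text
time: 13.95
position: [0.5004, -0.3243, 0.2457]
tool_rot: [-2.598, -1.764, -0.0]
ft_force: [0.6, 0.2, 0.1]
grip_width: 0.0
```

Run:
```python
from bench import ctrl
import cv2,numpy as np
from h import *
s=ctrl.get_state();print(s["position"],s["joint_positions"].round(2),s["time"])
w=ctrl.get_image("wrist");cv2.imwrite("pics/w8.png",w["img"]);print(proj(w,[.499,-.351,.027]),proj(w,[*s["position"][:2],.027]))
R=cv2.Rodrigues(s["tool_rot"])[0]
print(R.T@(np.array([.499,-.351,.062])-s["position"])/.3)
```

```text
[ 0.50039151 -0.32429023  0.24567028] [-0.26  0.29  0.96  1.61 -0.24  1.38  1.92] 13.95
[295.43903628 220.86591098] [320.22945987 212.65466757]
[-0.08496938  0.02903297  0.61214083]
```

View pics/w8.png

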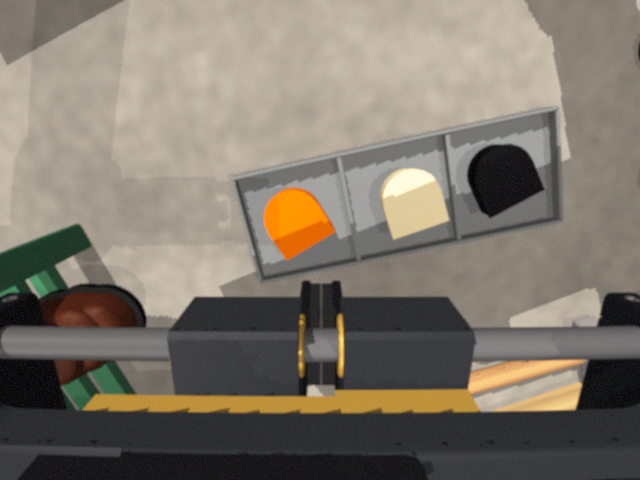

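The orange heel is at (298,223), within 3 px of the prediction. The rack of shoes stays about 9 cm away. I line up and go down in two stages.

Request:
drive_tool(rows=[[[-0.04,0.015,0,0,255],[-0.08,0.032,0,0,255],[-0.08,0.032,0.15,0,255],[-0.08,0.032,0.3,0,255],[-0.08,0.032,0.4,0,255],[-0.08,0.032,0.4,0,255],[-0.08,0.032,0.4,0,255]]])

```text
time: 14.88
position: [0.5004, -0.3525, 0.1276]
tool_rot: [2.599, 1.762, 0.001]
ft_force: [0.4, 0.3, 1.3]
grip_width: 0.005
```

Run:
```python
from bench import ctrl
import cv2,numpy as np
from h import *
s=ctrl.get_state();print(s["position"],s["ft_force"])
w=ctrl.get_image("wrist");cv2.imwrite("pics/w9.png",w["img"]);print(proj(w,[.499,-.351,.027]),proj(w,[*s["position"][:2],.027]))
R=cv2.Rodrigues(s["tool_rot"])[0]
print(R.T@(np.array([.499,-.351,.062])-s["position"])/.3)
cv2.imwrite("pics/s9.png",ctrl.get_image("scene")["img"])
```

```text
[ 0.50037225 -0.35254396  0.12758594] [0.42256112 0.30973115 1.2965377 ]
[321.66060633 244.7844773 ] [320.34865975 247.27576347]
[ 0.00322654 -0.00659014  0.2186051 ]
```

View pics/w9.png

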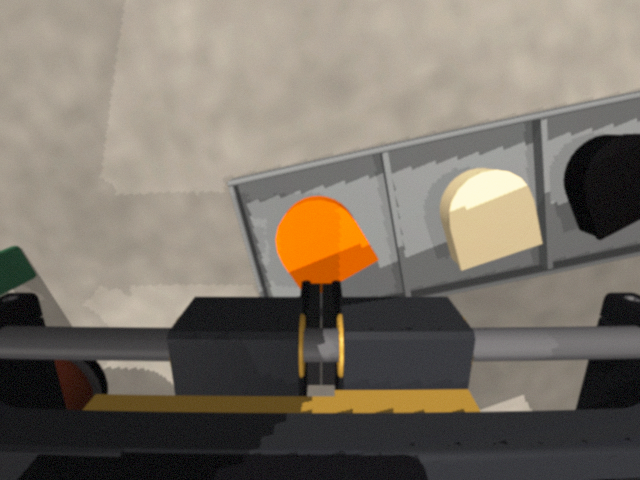

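View pics/s9.png

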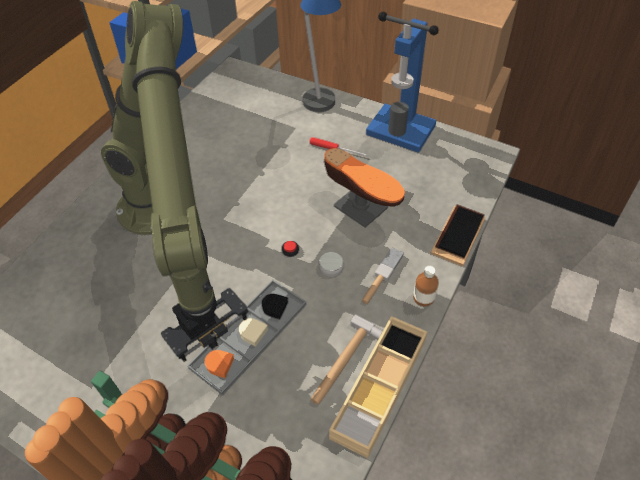

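The heel's middle is at (325,243) and the tool axis at (320,247), so the tool is aligned within a few mm. All the other objects are undisturbed. I descend and dwell.

Request:
drive_tool(rows=[[[0.01,-0.008,0.06,0,255],[0.01,-0.008,0.12,0,255],[0.01,-0.008,0.17,0,255],[0.01,-0.008,0.2,0,255],[0.01,-0.008,0.215,0,255],[0.01,-0.008,0.215,0,255],[0.01,-0.008,0.215,0,255],[0.01,-0.008,0.215,0,255],[0.01,-0.008,0.215,0,255],[0.01,-0.008,0.215,0,255],[0.01,-0.008,0.215,0,255],[0.01,-0.008,0.215,0,255],[0.01,-0.008,0.215,0,255],[0.01,-0.008,0.215,0,255],[0.01,-0.008,0.215,0,255],[0.01,-0.008,0.215,0,255],[0.01,-0.008,0.215,0,255],[0.01,-0.008,0.215,0,255],[0.01,-0.008,0.215,0,255],[0.01,-0.008,0.215,0,255]]])

```text
time: 17.48
position: [0.4987, -0.3477, 0.0616]
tool_rot: [-2.6, -1.763, -0.0]
ft_force: [-0.5, -0.4, 0.4]
grip_width: 0.009
```

Request:
drive_tool(rows=[[[0,0,0,0,255],[0,0,0,0,255],[0,0,0,0,255],[0,0,0,0,255],[0,0,0,0,255],[0,0,0,0,255]]])

```text
time: 18.23
position: [0.4987, -0.3477, 0.0617]
tool_rot: [2.6, 1.763, 0.0]
ft_force: [-0.6, 0.8, -0.2]
grip_width: 0.005
```

Run:
```python
from bench import ctrl
import cv2,numpy as np
from h import *
s=ctrl.get_state();print(s["position"],s["ft_force"],s["time"])
w=ctrl.get_image("wrist");sc=ctrl.get_image("scene")
print(proj(w,[*s["position"][:2],.027]))
cv2.imwrite("pics/f.png",np.hstack([cv2.resize(w["img"],(400,300)),cv2.resize(sc["img"][220:400,150:390],(400,300))]))
```

```text
[ 0.49871918 -0.34773281  0.06165463] [-0.56090916  0.77846806 -0.16736366] 18.225
[320.14717681 284.60346272]
```

View pics/f.png

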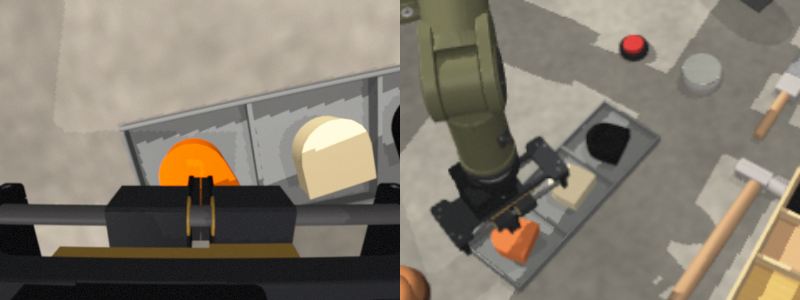

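The fingertips are about 2 cm over the middle of the orange heel, with no contact force and nothing disturbed. I hand the job in.

```bash
python3 -c "
from bench import ctrl
print(ctrl.close_job())"
```

```text
the job is handed in; nothing more can be done
None
```

I called the repairer, pointed at the bare heel seat, then at the orange heel, and handed the job in while still pointing there. The hand-in gave no verdict.

- **Button:** I pressed it until it bottomed out at about 19 N and let go. A later wrist picture and the final scene view both show it up.
- **Heel seat:** I pointed at it for over 2 s, with the tips about 2 cm above.
- **Orange heel:** I crossed high over the tray and held there for more than 2.5 s. At the end the TCP was at (0.499, −0.348, 0.062), so the tips were about 2 cm above its top and within about 5 mm of its measured middle.
- **Contact:** Apart from the button press, the wrist force stayed at noise level, up to about 2 N in transit. The heels, tin and hammer looked unmoved in the last pictures. I did not measure that numerically.
- **Disagreement:** The top and scene cameras differed by about 5 mm on where things were, well inside the 25 mm allowance. I settled each aim with the wrist camera.
- **Lamp:** The task didn't mention a desk lamp that stood close to the gripper at the start. I backed out around it without contact.

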